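# Put the bench bottles back in their colour-coded holders

### The job

Stand each of the four small bottles in its own anti-tip holder: the red-capped flux bottle in the red one, the blue bottle in the blue one, the larger amber oil bottle in the yellow one and the smaller amber oil bottle, which was left in the red holder and must come out first, in the green one. Keep the bottles upright, set each down gently on the floor of its holder, inside the rim, and let go; leave the eye loupe and the gold-lidded tin where they are.

Things in the scene. Friction and masses are not known exactly. Their poses are not given: they have to be found in the camera images.
- flux_bottle: tallest bottle: cream white with a red band and a red cap, 28 mm across, 61 mm tall with its cap (the straight-sided body ends about 40 mm up and narrows to a cap 17 mm across). Stands upright, round; loose, rigid and closed, about 40 g. Origin: centre of its underside, z up along the bottle.
- blue_bottle: smallest bottle: blue with a white cap, 24 mm across, 40 mm tall (body to about 27 mm up, cap 15 mm across). Stands upright, round; loose, rigid and closed, about 30 g. Origin: centre of its underside, z up along the bottle.
- amber_large: larger of the two brown amber bottles with black caps (its label has a red band), 30 mm across, 56 mm tall (body to about 38 mm up, cap 19 mm across). Stands upright, round; loose, rigid and closed, about 50 g. Origin: centre of its underside, z up along the bottle.
- amber_small: smaller of the two brown amber bottles with black caps (its label has a blue band), 26 mm across, 47 mm tall (body to about 31 mm up, cap 16 mm across). At the start it stands in the red holder. Stands upright, round; loose, rigid and closed, about 40 g. Origin: centre of its underside, z up along the bottle.
- holder_red: fixed heavy bottle holder, a round red dish: outside 67 mm across, rim 10 mm high, a round recess about 46 mm across at its open mouth with a level steel floor 4 mm above the bench. It does not move. Origin: centre of its underside on the bench, z up.
- holder_blue: fixed heavy bottle holder, a round blue dish: outside 67 mm across, rim 10 mm high, a round recess about 46 mm across at its open mouth with a level steel floor 4 mm above the bench. It does not move. Origin: centre of its underside on the bench, z up.
- holder_yellow: fixed heavy bottle holder, a round yellow dish: outside 67 mm across, rim 10 mm high, a round recess about 46 mm across at its open mouth with a level steel floor 4 mm above the bench. It does not move. Origin: centre of its underside on the bench, z up.
- holder_green: fixed heavy bottle holder, a round green dish: outside 67 mm across, rim 10 mm high, a round recess about 46 mm across at its open mouth with a level steel floor 4 mm above the bench. It does not move. Origin: centre of its underside on the bench, z up.
- loupe: black eye loupe with a white band and a glass top, a bystander: 38 mm across, 31 mm tall, loose. Origin: centre of its underside.
- gold_tin: flat round parts tin with a gold lid, a bystander: 48 mm across, 18 mm tall, loose. Origin: centre of its underside.

How it is judged:
By the outcome, as a careful person would: the job done as asked, in the order asked, and still so for the second after the job is handed in, with the robot touching nothing.
It also fails if it takes over 99 s, if anything falls off the work surface, if the arm or the gripper's body presses on something with over 40 N, if the wrist force passes 120 N, or if a joint passes its speed limit or range.

### The arm

A 7-joint arm with a two-finger parallel gripper is mounted at the origin on a cart in front of the work surface, level with it; the furniture and walls round the work are solid. World frame = base frame: x ahead of the robot, y to its left, z up, the work surface at z = 0. Lengths are in m, angles in rad, forces in N, time in s.
With the tool pointing down it reaches from about 0.35 to 0.9 m from the base axis. Payload 7.2 kg.
Tool frame: the origin (TCP) lies at the very end of the fingers, on their centre line; the grasp point (between the pads) lies 19 mm behind it; z points along the fingers, y is the line along which they close (so a half turn about z gives the same grasp; the last joint's range is limited). The gripper opens to 85 mm and grips with 20 to 120 N. Pads are 22 mm wide; open, the fingers measure 114 mm over their backs; the gripper's body (76 mm by 85 mm) begins 54 mm behind the grasp point. The pads swing forward as they close: fully open they stand 13 mm farther back than shut.
Start: joints at [1.072, 0.411, -0.013, 1.596, 0.006, 1.134, -0.082], TCP at [0.261, -0.568, 0.231] pointing down, gripper open.
Joint ranges: [-2.95, 2.95], [-0.29, 1.99], [-1.47, 1.44], [0.14, 2.54], [-1.03, 4.17], [0.13, 1.85], [-2.86, 2.86]. Speed limits (rad/s): [2.39, 2.39, 3.01, 3.01, 3.14, 3.14, 3.14].

### API

Orientations are given as a rotation vector (axis times angle).
In Python, from rig import readout, eyes, workorder gives the robot as it stands.
- The arm moves only by the shell command python3 -m handwheel 'ROWS' [FORCE]. ROWS is JSON, a list of rows, each a list of 3 entries, a list of its own where there are three numbers: the turn, a rotation vector about the tool's x, y, z in rad, then the shift along the tool's x, y, z in m, then the opening, from 0 (shut) to 1 (fully open). In form: [[[ax, ay, az], [dx, dy, dz], grip], ...]. A call has 1 to 8 rows; each row is the pose to reach, as a shift and turn from the pose commanded when the call began, along the tool's axes at that moment; what a row does not reach only later rows make up. A row lasts 1/8 s, in which the tool goes at most 62.5 mm and 10.7 degrees, less where a joint would pass 70% of its speed; a pose out of reach is approached as far as the arm can. A call with a gripper value outside its range is refused whole. The fingers move at their own pace and stop on an object; FORCE is the grip in N (left out, the last holds). Time passes only in rows, so rows that repeat a pose let the fingers close. It gives the time, the measured TCP pose, the force, the opening and the grip force at its end, in the units of the state.
- readout.observe(): the state, without advancing time (a new reading comes with each control period).
- eyes.read_camera(name): name is "scene" or "side" or "wrist"; returns a dict with "img" (384x512x3 uint8, blue, green, red), "depth" (384x512 float32, m along the optical axis (not along the pixel's ray), 0 where there is no reading), "K" (3x3 intrinsics, pixels), "camera_from_world" (4x4, takes a point from world to camera coordinates). Camera axes: x right, y down, z forward; pixel columns grow to the right and rows downward; lengths in m; the calibration is good to about 2 mm. A picture is of the moment at which its call begins.
- workorder.job_done(): hands the job in; it is judged then, once.
The state is a dict: "t": time; "joint_pos": joint angles; "joint_vel": joint speeds; "tau": joint torques, N m; "ee_pos": TCP position; "eef_rot": TCP orientation; "force": force on the tool from outside, world axes, zero at the start; "torque": the same for the moment, N m; "gripper_width": opening from 0.0 (shut) to 1.0 (fully open); "grasp_force": force on a finger pad.
Only numpy, scipy, OpenCV 4.12 (cv2) and the standard library are available. Lean on these libraries where they do the work, as an engineer would, in place of code of your own. Each camera call takes 0.05 s, during which the arm holds its last target. There are 200 camera calls.

## Working session

There is one attempt and no reset: what is moved stays moved. The work goes in short steps, Python scripts to look and compute and a shell command to move; the robot and the scene stay as the last step left them, time stands still between calls to the robot, and variables do not carry over. Pictures are saved under pics/ and viewed, at most 14 in all, crops included, and the job is handed in when it is done.

```bash
ls; mkdir -p pics; python3 - <<'E'
from rig import readout, eyes
import cv2,numpy as np
s=readout.observe();print({k:np.round(v,3).tolist() for k,v in s.items()})
for n in ("scene","side"):
    c=eyes.read_camera(n);np.savez(f"{n}0.npz",**c);cv2.imwrite(f"pics/{n}0.png",c["img"])
    print(n,c["K"].tolist(),np.round(np.linalg.inv(c["camera_from_world"]),3).tolist(),(c["depth"]>0).mean())
E
```

```text
pics
{'t': 0.0, 'joint_pos': [1.072, 0.412, -0.013, 1.597, 0.006, 1.134, -0.082], 'joint_vel': [0.001, -0.001, 0.001, 0.001, -0.0, 0.001, 0.001], 'tau': [-0.0, -60.063, 0.682, -29.941, 0.014, 0.011, -0.0], 'ee_pos': [0.261, -0.567, 0.23], 'eef_rot': [-3.067, -0.671, 0.001], 'force': [-0.145, 0.042, 0.75], 'torque': [-0.057, 0.025, -0.051], 'grasp_force': 0.0, 'gripper_width': 1.005}
scene [[380.47911374857483, 0.0, 254.68651303166916], [0.0, 380.47911374857483, 192.7432296387359], [0.0, 0.0, 1.0]] [[-0.501, -0.457, 0.735, -0.103], [-0.865, 0.243, -0.439, 0.506], [0.022, -0.856, -0.517, 0.498], [0.0, 0.0, 0.0, 1.0]] 0.9959309895833334
side [[377.76073788259936, 0.0, 251.84975395059737], [0.0, 377.76073788259936, 192.81827478748593], [0.0, 0.0, 1.0]] [[0.989, -0.057, 0.135, 0.404], [-0.146, -0.447, 0.883, -0.625], [0.01, -0.893, -0.45, 0.412], [0.0, 0.0, 0.0, 1.0]] 0.9959360758463541
```

View pics/scene0.png

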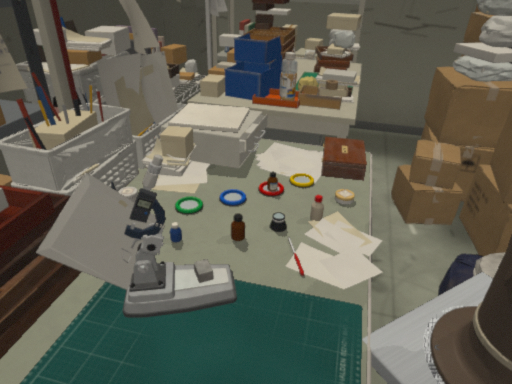

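View pics/side0.png

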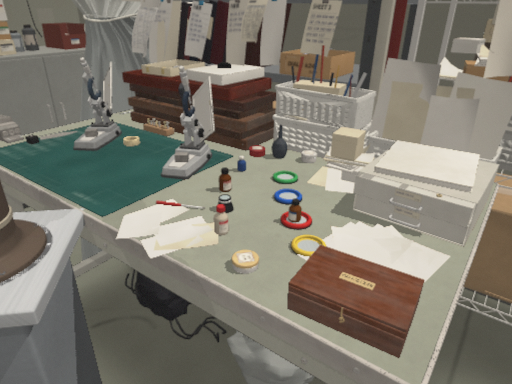

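The scene view shows the holders at green (189,205), blue (233,198), red (271,188) with the small amber bottle in it, and yellow (302,180). The large amber bottle is at (238,228), the flux bottle at (317,208) and the blue bottle at (175,233), next to a microscope. The bystanders are the loupe (278,222) and the tin (345,196). In the side view the same things are at green (285,177), blue (288,196), red (296,220), yellow (308,245), large amber (225,181), flux (221,220), blue bottle (242,164), small amber (295,211), loupe (225,203) and tin (245,261).

```bash
cat > h.py <<'E'
import numpy as np,cv2
from rig import readout,eyes
def world(c):
    K=c["K"];d=c["depth"];v,u=np.indices(d.shape)
    P=np.stack([(u-K[0,2])/K[0,0]*d,(v-K[1,2])/K[1,1]*d,d,np.ones_like(d)],-1)
    return (P@np.linalg.inv(c["camera_from_world"]).T)[...,:3]
def ray(c,uv,z):
    T=np.linalg.inv(c["camera_from_world"]);r=T[:3,:3]@np.linalg.solve(c["K"],[uv[0],uv[1],1]);o=T[:3,3]
    return (o+r*(z-o[2])/r[2])[:2]
E
python3 - <<'E'
from h import *
hol={"scene":dict(green=(189,205),blue=(233,198),red=(271,188),yellow=(302,180)),"side":dict(green=(285,177),blue=(288,196),red=(296,220),yellow=(308,245))}
hue=dict(green=(45,90),blue=(95,125),red=(170,8),yellow=(20,35))
bot={"scene":dict(flux=(317,208),blue_b=(175,233),large=(238,228),small=(272,181),loupe=(278,222),tin=(345,197)),"side":dict(flux=(221,220),blue_b=(242,164),large=(225,181),small=(295,211),loupe=(225,203),tin=(245,261))}
H=dict(flux=.061,blue_b=.040,large=.056,small=.051,loupe=.031,tin=.018)
for n in hol:
    c=dict(np.load(n+"0.npz"));W=world(c);hsv=cv2.cvtColor(c["img"],cv2.COLOR_BGR2HSV);print(n)
    for k,(u,v) in hol[n].items():
        m=np.zeros(hsv.shape[:2],bool);m[v-13:v+14,u-22:u+23]=1
        lo,hi=hue[k];h=hsv[...,0];hm=(h>=lo)&(h<=hi) if lo<hi else (h>=lo)|(h<=hi)
        m&=hm&(hsv[...,1]>130)&(W[...,2]<.02)
        pts=np.argwhere(m)[:,::-1];hull=cv2.convexHull(pts.astype(np.float32))[:,0]
        g=np.array([ray(c,p,.008) for p in hull]);(x,y),r=cv2.minEnclosingCircle(g.astype(np.float32)*1000)
        print(k,round(x),round(y),"diam",round(2*r),"z95",np.round(np.percentile(W[m][:,2],95),4))
    for k,(u,v) in bot[n].items():
        roi=np.zeros(hsv.shape[:2],bool);roi[v-22:v+23,u-16:u+17]=1
        zt=H[k];m=roi&(W[...,2]>zt-.006)&(W[...,2]<zt+.008)
        lab=cv2.connectedComponents(m.astype(np.uint8))[1]
        l=[(np.hypot(*(np.argwhere(lab==i).mean(0)-[v-8,u])),i) for i in range(1,lab.max()+1)]
        m=lab==min(l)[1];P=W[m];uv=np.argwhere(m)[:,::-1].mean(0)
        print(k,"px",uv.round(1),m.sum(),"mean",(P.mean(0)*1000).round(),"ext",(np.ptp(P[:,:2],0)*1000).round(),"zmax",P[:,2].max().round(4),"ray",(ray(c,uv,zt-.001)*1000).round())
E
```

```text
scene
green 619 252 diam 69 z95 0.0108
blue 602 147 diam 70 z95 0.0106
red 595 42 diam 73 z95 0.0109
yellow 590 -56 diam 73 z95 0.0105
flux px [318.2 197.2] 38 mean [438.  19.  59.] ext [17. 15.] zmax 0.0618 ray [437.  20.]
blue_b px [174.4 224.8] 41 mean [516. 323.  39.] ext [15. 14.] zmax 0.0419 ray [516. 323.]
large px [237.3 216.4] 57 mean [462. 208.  55.] ext [18. 17.] zmax 0.0579 ray [462. 208.]
small px [272.5 173.3] 26 mean [593.  39.  50.] ext [17. 14.] zmax 0.0531 ray [593.  39.]
loupe px [278.1 216.1] 92 mean [454. 112.  29.] ext [27. 27.] zmax 0.0322 ray [453. 113.]
tin px [344.2 194.2] 180 mean [470. -93.  17.] ext [48. 46.] zmax 0.0203 ray [471. -93.]
side
green 623 248 diam 67 z95 0.0124
blue 604 142 diam 73 z95 0.0127
red 600 35 diam 74 z95 0.0126
yellow 596 -58 diam 70 z95 0.0125
flux px [219.9 206.8] 53 mean [439.  13.  61.] ext [16. 17.] zmax 0.0634 ray [439.  14.]
blue_b px [241. 157.] 21 mean [518. 320.  40.] ext [11. 13.] zmax 0.0434 ray [518. 323.]
large px [224.1 169.7] 39 mean [463. 202.  56.] ext [15. 20.] zmax 0.0597 ray [463. 205.]
small px [294.8 201.1] 46 mean [593.  35.  51.] ext [14. 17.] zmax 0.0545 ray [594.  37.]
loupe px [224.  197.9] 92 mean [454. 107.  30.] ext [27. 27.] zmax 0.0337 ray [454. 108.]
tin px [244.4 258.8] 427 mean [ 472. -101.   19.] ext [46. 49.] zmax 0.0217 ray [472. -99.]
```

Both views agree to about 5 mm, and the heights and sizes match what was given. I'll square the tool to the world axes now and check for obstacles in the workspace.

```bash
python3 -m handwheel '[[[0,0,0.15],[0,0,0],1],[[0,0,0.3],[0,0,0],1],[[0,0,0.431],[0,0,0],1],[[0,0,0.431],[0,0,0],1]]' 30; python3 - <<'E'
from h import *
P=np.concatenate([world(dict(np.load(n+"0.npz"))).reshape(-1,3) for n in("scene","side")])
xs=np.arange(.30,.82,.04);ys=np.arange(.52,-.3,-.04)
print("max z mm; cols x",xs.round(2))
for y in ys:
    print(round(y,2),[int(1000*max(P[(abs(P[:,0]-x)<.02)&(abs(P[:,1]-y)<.02)&(P[:,2]<.9)][:,2],default=-1)) for x in xs])
E
```

```text
t: 0.6
ee_pos: [0.261, -0.5676, 0.2309]
eef_rot: [-3.141, -0.001, 0.001]
force: [1.1, -0.0, 0.3]
gripper_width: 1.0
grasp_force: 0.0
max z mm; cols x [0.3  0.34 0.38 0.42 0.46 0.5  0.54 0.58 0.62 0.66 0.7  0.74 0.78]
0.52 [6, 6, 159, 200, 91, 181, 173, 145, 104, 194, 254, 271, 319]
0.48 [6, 13, 102, 218, 228, 91, 145, 93, 103, 193, 203, 279, 304]
0.44 [6, 49, 199, 199, 219, 6, 23, 25, 22, 105, 203, 240, 237]
0.4 [6, 135, 267, 147, 180, 6, 21, 23, 99, 101, 191, 193, 263]
0.36 [24, 55, 268, 105, 127, 4, 3, 3, 4, 4, 28, 193, 193]
0.32 [33, 57, 57, 30, 3, 43, 43, 4, 3, 3, 3, 4, 193]
0.28 [33, 36, 35, 3, 3, 3, 3, 13, 14, 12, 5, 60, 134]
0.24 [6, 6, 3, 3, 36, 3, 3, 13, 14, 12, 76, 135, 135]
0.2 [6, 3, 3, 2, 59, 3, 3, 4, 11, 4, 74, 135, 135]
0.16 [10, 10, 3, 3, 3, 3, 3, 13, 13, 3, 5, 6, 135]
0.12 [7, 11, 9, 20, 33, 3, 3, 13, 12, 3, 3, 3, 101]
0.08 [6, 7, 9, 7, 33, 3, 3, 12, 11, 3, 3, 101, 115]
0.04 [8, 7, 9, 62, 62, 3, 3, 54, 53, 3, 3, 107, 115]
0.0 [9, 6, 9, 62, 63, 3, 3, 13, 13, 15, 10, 97, 114]
-0.04 [5, 6, 8, 11, 3, 3, 3, 13, 13, 13, 11, 10, 98]
-0.08 [-1000, 2, 3, 2, 21, 21, 3, 12, 13, 10, 9, 14, 73]
-0.12 [-1000, -1000, 3, 3, 21, 21, 3, 54, 54, 8, 9, 13, 15]
-0.16 [-1000, -1000, -1000, 2, 4, 3, 54, 54, 54, 54, 8, 9, 10]
-0.2 [-1000, -1000, -1000, -1000, 3, 3, 55, 54, 55, 54, 54, 6, 5]
-0.24 [-1000, -1000, -1000, -1000, -1000, 2, 54, 54, 55, 55, 54, 50, 3]
-0.28 [-1000, -733, -735, -1000, -1000, -1000, 3, 54, 55, 55, 54, 3, -1000]
```

```bash
python3 -m handwheel '[[[0,0,0],[0.03,-0.055,0],1],[[0,0,0],[0.06,-0.11,0],1],[[0,0,0],[0.09,-0.164,0],1],[[0,0,0],[0.12,-0.218,0],1],[[0,0,0],[0.15,-0.273,0],1],[[0,0,0],[0.18,-0.328,0],1],[[0,0,0],[0.21,-0.382,0],1],[[0,0,0],[0.21,-0.382,0],1]]'; python3 -m handwheel '[[[0,0,0],[0.03,-0.055,0],1],[[0,0,0],[0.06,-0.11,0],1],[[0,0,0],[0.09,-0.164,0],1],[[0,0,0],[0.112,-0.2,0],1],[[0,0,0],[0.122,-0.223,0],1],[[0,0,0],[0.122,-0.223,0],1],[[0,0,0],[0.122,-0.223,0],1]]'; python3 - <<'E'
from h import *
print(np.round(readout.observe()["joint_pos"],2))
P=np.concatenate([world(dict(np.load(n+"0.npz"))).reshape(-1,3) for n in("scene","side")])
Q=P[(P[:,0]>.25)&(P[:,0]<.62)&(P[:,1]>.2)&(P[:,1]<.5)]
for a,b in((.045,.08),(.08,.13),(.13,.18),(.18,.3),(.3,.5)):
    q=Q[(Q[:,2]>a)&(Q[:,2]<b)]
    if len(q): o=np.argsort(np.hypot(q[:,0]-.517,q[:,1]-.322))[::12][:5];print(a,b,(q[o]*1000).round().tolist(), "minx,maxx,miny,maxy",(np.r_[q[:,0].min(),q[:,0].max(),q[:,1].min(),q[:,1].max()]*1000).round())
c=eyes.read_camera("wrist");np.savez("w1.npz",**c);cv2.imwrite("pics/w1.png",c["img"]);print(np.linalg.inv(c["camera_from_world"]).round(3))
E
```

```text
t: 1.6
ee_pos: [0.4733, -0.1806, 0.2314]
eef_rot: [-3.14, -0.019, -0.002]
force: [-0.3, -1.5, 0.2]
gripper_width: 1.0
grasp_force: 0.0
t: 2.48
ee_pos: [0.5928, 0.0351, 0.231]
eef_rot: [3.14, -0.001, -0.001]
force: [-0.9, -0.1, -0.1]
gripper_width: 0.997
grasp_force: 0.0
[ 0.06  0.37 -0.26  1.66  0.11  1.12 -1.81]
0.045 0.08 [[428.0, 394.0, 78.0], [462.0, 215.0, 51.0], [463.0, 212.0, 59.0], [459.0, 212.0, 50.0], [423.0, 404.0, 72.0]] minx,maxx,miny,maxy [341. 580. 200. 500.]
0.08 0.13 [[448.0, 361.0, 102.0], [445.0, 371.0, 111.0], [442.0, 370.0, 100.0], [442.0, 372.0, 96.0], [442.0, 375.0, 104.0]] minx,maxx,miny,maxy [361. 577. 361. 500.]
0.13 0.18 [[447.0, 384.0, 131.0], [445.0, 396.0, 142.0], [442.0, 403.0, 132.0], [445.0, 409.0, 157.0], [446.0, 411.0, 162.0]] minx,maxx,miny,maxy [360. 552. 376. 500.]
0.18 0.3 [[445.0, 420.0, 180.0], [447.0, 431.0, 186.0], [446.0, 434.0, 189.0], [446.0, 436.0, 186.0], [443.0, 436.0, 185.0]] minx,maxx,miny,maxy [361. 448. 372. 500.]
[[-0.001 -0.945 -0.327  0.677]
 [-1.     0.001 -0.001  0.036]
 [ 0.001  0.327 -0.945  0.373]
 [ 0.     0.     0.     1.   ]]
```

View pics/w1.png

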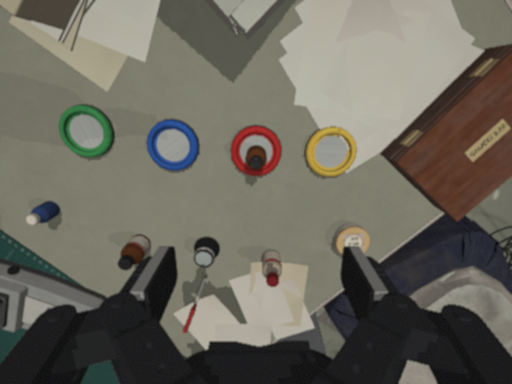

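The wrist view covers the whole work area: green (86,131), blue (173,145), red (256,150) with the small amber cap at (256,153), and yellow (331,152). The blue cap is at (32,218), the large amber cap at (127,260), the flux cap at (272,279), the loupe at (206,250) and the tin at (352,241). I'll refine the positions from this.

```bash
cat >> h.py <<'E'
HOL=dict(green=(45,90),blue=(95,125),red=(170,8),yellow=(20,35))
def holder(c,k,p,w=32,s=110):
    u,v=p;hsv=cv2.cvtColor(c["img"],cv2.COLOR_BGR2HSV);h=hsv[...,0];lo,hi=HOL[k]
    m=((h>=lo)&(h<=hi)) if lo<hi else ((h>=lo)|(h<=hi))
    m=m&(hsv[...,1]>s)&(world(c)[...,2]<.02);r=np.zeros_like(m);r[max(v-w,0):v+w,max(u-w,0):u+w]=1
    pts=np.argwhere(m&r)[:,::-1].astype(np.float32)
    g=np.array([ray(c,q,.006) for q in cv2.convexHull(pts)[:,0]],np.float32)*1000
    (x,y),(a,b),_=cv2.fitEllipse(g);return round(x),round(y),round(a),round(b)
def top(c,p,z,w=14):
    u,v=p;W=world(c);m=np.zeros(W.shape[:2],bool);m[max(v-w,0):v+w+1,max(u-w,0):u+w+1]=1
    m&=abs(W[...,2]-z)<.006;uv=np.argwhere(m)[:,::-1]
    (cx,cy),r=cv2.minEnclosingCircle(uv.astype(np.float32))
    return (ray(c,(cx,cy),z-.001)*1000).round(),m.sum(),(W[m].mean(0)*1000).round(),(np.ptp(W[m],0)*1000).round()
E
python3 - <<'E'
from h import *
c=dict(np.load("w1.npz"))
for k,p in dict(green=(86,131),blue=(173,145),red=(256,150),yellow=(331,152)).items(): print(k,holder(c,k,p))
for k,p,z in(("flux",(272,279),.061),("blue",(32,218),.04),("large",(127,260),.056),("small",(256,153),.051),("loupe",(206,255),.031),("tin",(352,241),.018)): print(k,*top(c,p,z,14 if k!="tin" else 22))
E
```

```text
green (626, 252, 63, 65)
blue (608, 145, 64, 65)
red (601, 39, 64, 65)
yellow (600, -57, 64, 65)
flux [444.  18.] 132 [443.  18.  59.] [17. 16.  6.]
blue [521. 321.] 127 [521. 322.  39.] [14. 13.  7.]
large [467. 206.] 165 [467. 206.  55.] [16. 18.  8.]
small [598.  39.] 143 [598.  39.  50.] [13. 15.  8.]
loupe [459. 111.] 303 [458. 111.  29.] [26. 26.  6.]
tin [477. -94.] 650 [481. -94.  17.] [42. 47.  7.]
```

```bash
python3 -m handwheel '[[[0,0,0],[0.003,-0.003,0.05],1],[[0,0,0],[0.003,-0.003,0.1],1],[[0,0,0],[0.003,-0.003,0.14],1],[[0,0,0],[0.003,-0.003,0.17],1],[[0,0,0],[0.003,-0.003,0.195],1],[[0,0,0],[0.003,-0.003,0.217],1],[[0,0,0],[0.003,-0.003,0.217],1],[[0,0,0],[0.003,-0.003,0.217],1]]' 25;  python3 -m handwheel '[[[0,0,0],[0,0,0],0.6],[[0,0,0],[0,0,0],0.5],[[0,0,0],[0,0,0],0.4],[[0,0,0],[0,0,0],0.2],[[0,0,0],[0,0,0],0.1],[[0,0,0],[0,0,0],0.1],[[0,0,0],[0,0,0],0.1],[[0,0,0],[0,0,0],0.1]]' 25
```

```text
t: 3.52
ee_pos: [0.5966, 0.0392, 0.0152]
eef_rot: [3.141, -0.002, 0.002]
force: [0.7, -0.0, 0.7]
gripper_width: 1.001
grasp_force: 0.0
t: 4.53
ee_pos: [0.5963, 0.04, 0.0147]
eef_rot: [3.142, -0.0, 0.001]
force: [-1.2, -0.1, 5.3]
gripper_width: 0.286
grasp_force: 24.7
```

```bash
python3 -m handwheel '[[[0,0,0],[0,0,-0.02],0.1],[[0,0,0],[0,0,-0.05],0.1],[[0,0,0],[0,0,-0.08],0.1],[[0,0,0],[0.004,-0.03,-0.08],0.1],[[0,0,0],[0.01,-0.07,-0.08],0.1],[[0,0,0],[0.015,-0.11,-0.08],0.1],[[0,0,0],[0.021,-0.15,-0.08],0.1],[[0,0,0],[0.025,-0.185,-0.08],0.1]]'; python3 -m handwheel '[[[0,0,0],[0.003,-0.027,0],0.1],[[0,0,0],[0.003,-0.027,0],0.1],[[0,0,0],[0.003,-0.027,0],0.1]]'; python3 - <<'E'
from h import *
for n in("wrist","scene"):
    c=eyes.read_camera(n);np.savez(n+"2.npz",**c)
    i=c["img"] if n=="wrist" else cv2.resize(c["img"][150:250,120:270],None,fx=4,fy=4)
    cv2.imwrite(f"pics/{n}2.png",i)
E
```

```text
t: 5.52
ee_pos: [0.6213, 0.227, 0.0955]
eef_rot: [-3.141, -0.001, -0.001]
force: [1.1, -0.1, -0.5]
gripper_width: 0.283
grasp_force: 24.9
t: 5.9
ee_pos: [0.6242, 0.2511, 0.0947]
eef_rot: [3.141, -0.001, 0.0]
force: [-0.3, 0.1, -0.7]
gripper_width: 0.28
grasp_force: 24.9
```

View pics/wrist2.png

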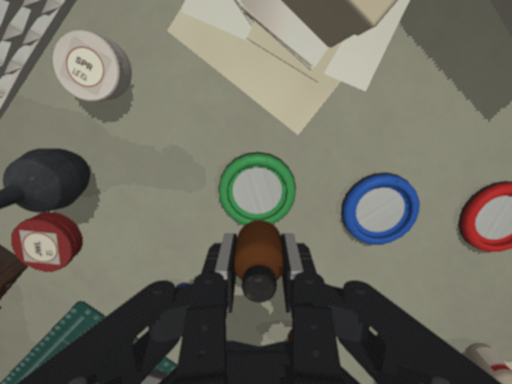

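View pics/scene2.png

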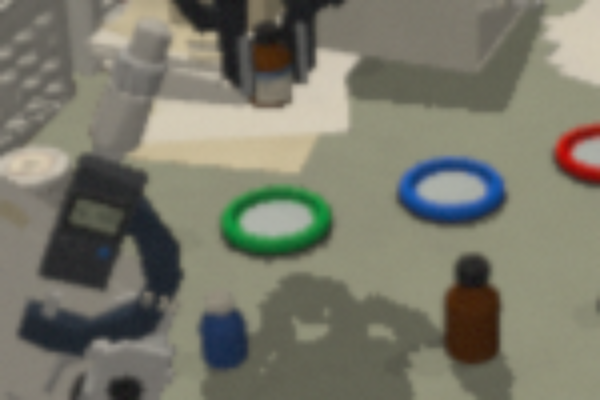

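The small amber bottle hangs upright over the green ring (wrist 257,188). I'll lower it in slow steps.

```bash
python3 -m handwheel '[[[0,0,0],[0,0.001,0.03],0.1],[[0,0,0],[0,0.001,0.055],0.1],[[0,0,0],[0,0.001,0.068],0.1],[[0,0,0],[0,0.001,0.073],0.1],[[0,0,0],[0,0.001,0.076],0.1],[[0,0,0],[0,0.001,0.078],0.1],[[0,0,0],[0,0.001,0.079],0.1],[[0,0,0],[0,0.001,0.079],0.1]]'; python3 -m handwheel '[[[0,0,0],[0,0,0.001],0.1],[[0,0,0],[0,0,0.001],0.1]]'
```

```text
t: 7.0
ee_pos: [0.6243, 0.2511, 0.0156]
eef_rot: [-3.141, 0.0, -0.001]
force: [0.2, 0.4, -1.0]
gripper_width: 0.287
grasp_force: 24.9
t: 7.25
ee_pos: [0.6243, 0.2511, 0.0147]
eef_rot: [-3.141, 0.0, -0.001]
force: [-1.2, -0.2, 2.7]
gripper_width: 0.282
grasp_force: 25.3
```

```bash
python3 -m handwheel '[[[0,0,0],[0,0,0],0.33],[[0,0,0],[0,0,0],0.4],[[0,0,0],[0,0,0],0.5],[[0,0,0],[0,0,0],0.6],[[0,0,0],[0,0,0],0.7],[[0,0,0],[0,0,0],0.7],[[0,0,0],[0,0,-0.02],0.7],[[0,0,0],[0,0,-0.06],0.7]]'; python3 -m handwheel '[[[0,0,0],[0,0,-0.05],1],[[0,0,0],[0,0,-0.1],1],[[0,0,0],[-0.03,0.04,-0.1],1],[[0,0,0],[-0.06,0.08,-0.1],1],[[0,0,0],[-0.09,0.12,-0.1],1],[[0,0,0],[-0.12,0.16,-0.1],1],[[0,0,0],[-0.15,0.2,-0.1],1],[[0,0,0],[-0.168,0.218,-0.1],1]]'; python3 -m handwheel '[[[0,0,0],[-0.012,0.015,0],1],[[0,0,0],[-0.012,0.015,0],1],[[0,0,0],[-0.012,0.015,0],1]]'; python3 - <<'E'
from h import *
for n in("wrist","scene"):
    c=eyes.read_camera(n);np.savez(n+"3.npz",**c)
    i=c["img"] if n=="wrist" else cv2.resize(c["img"][150:250,150:350],None,fx=4,fy=4)
    cv2.imwrite(f"pics/{n}3.png",i)
E
```

```text
t: 8.25
ee_pos: [0.6232, 0.2506, 0.0744]
eef_rot: [3.14, -0.0, -0.004]
force: [0.1, 0.3, 0.5]
gripper_width: 0.703
grasp_force: 0.0
t: 9.25
ee_pos: [0.4549, 0.0308, 0.1757]
eef_rot: [3.141, -0.004, 0.002]
force: [1.2, -0.1, 0.4]
gripper_width: 1.002
grasp_force: 0.0
t: 9.62
ee_pos: [0.445, 0.019, 0.1747]
eef_rot: [-3.141, -0.001, -0.002]
force: [0.7, 0.0, 0.7]
gripper_width: 0.997
grasp_force: 0.0
```

View pics/scene3.png

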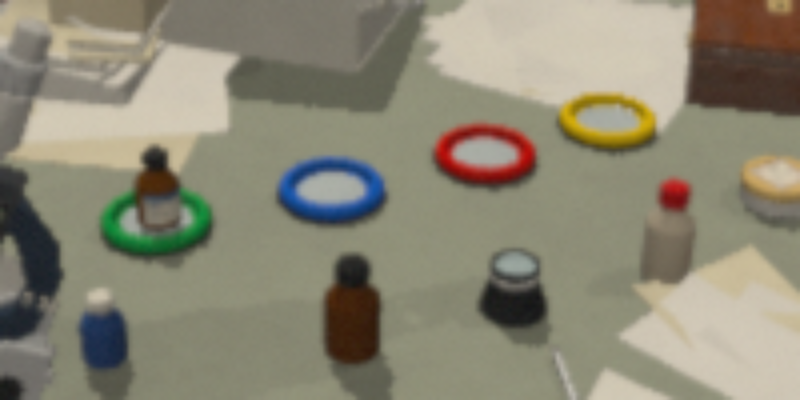

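View pics/wrist3.png

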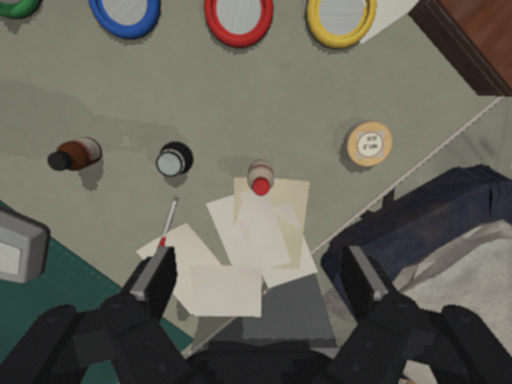

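The small amber bottle stands in the green ring (scene crop 158,195), and the flux cap is at wrist (261,186). Next is the flux bottle.

```bash
python3 -m handwheel '[[[0,0,0],[-0.004,0.002,0.04],1],[[0,0,0],[-0.004,0.002,0.08],1],[[0,0,0],[-0.004,0.002,0.11],1],[[0,0,0],[-0.004,0.002,0.135],1],[[0,0,0],[-0.004,0.002,0.153],1],[[0,0,0],[-0.004,0.002,0.164],1],[[0,0,0],[-0.004,0.002,0.164],1],[[0,0,0],[-0.004,0.002,0.164],1]]' 25;  python3 -m handwheel '[[[0,0,0],[0,0,0],0.6],[[0,0,0],[0,0,0],0.5],[[0,0,0],[0,0,0],0.4],[[0,0,0],[0,0,0],0.2],[[0,0,0],[0,0,0],0.1],[[0,0,0],[0,0,0],0.1],[[0,0,0],[0,0,0],0.1],[[0,0,0],[0,0,0],0.1]]' 25
```

```text
t: 10.72
ee_pos: [0.4406, 0.0163, 0.0107]
eef_rot: [-3.142, -0.0, -0.001]
force: [-0.3, 0.1, 0.5]
gripper_width: 1.002
grasp_force: 0.0
t: 11.72
ee_pos: [0.4403, 0.016, 0.0105]
eef_rot: [3.142, -0.0, 0.001]
force: [-1.0, 0.0, 6.9]
gripper_width: 0.313
grasp_force: 25.2
```

```bash
python3 -m handwheel '[[[0,0,0],[0,0,-0.02],0.1],[[0,0,0],[0,0,-0.05],0.1],[[0,0,0],[0,0,-0.08],0.1],[[0,0,0],[0.03,-0.004,-0.08],0.1],[[0,0,0],[0.07,-0.01,-0.08],0.1],[[0,0,0],[0.11,-0.015,-0.08],0.1],[[0,0,0],[0.145,-0.02,-0.08],0.1],[[0,0,0],[0.158,-0.022,-0.08],0.1]]'; python3 -m handwheel '[[[0,0,0],[0,0,0],0.1],[[0,0,0],[0,0,0.03],0.1],[[0,0,0],[0,0,0.055],0.1],[[0,0,0],[0,0,0.065],0.1],[[0,0,0],[0,0,0.07],0.1],[[0,0,0],[0,0,0.073],0.1],[[0,0,0],[0,0,0.074],0.1],[[0,0,0],[0,0,0.074],0.1]]';  python3 -m handwheel '[[[0,0,0],[0,0,0.001],0.1],[[0,0,0],[0,0,0.001],0.1]]'
```

```text
t: 12.72
ee_pos: [0.5993, 0.0384, 0.0897]
eef_rot: [-3.141, 0.0, 0.0]
force: [-1.2, 0.3, -0.6]
gripper_width: 0.314
grasp_force: 24.8
t: 13.72
ee_pos: [0.5984, 0.0381, 0.0167]
eef_rot: [-3.142, 0.0, -0.001]
force: [0.2, 0.2, 0.2]
gripper_width: 0.315
grasp_force: 24.9
t: 13.98
ee_pos: [0.5981, 0.038, 0.0154]
eef_rot: [-3.142, 0.0, -0.0]
force: [0.4, 0.4, -0.6]
gripper_width: 0.316
grasp_force: 24.9
```

```bash
python3 -m handwheel '[[[0,0,0],[0,0,0.0005],0.1],[[0,0,0],[0,0,0.001],0.1],[[0,0,0],[0,0,0.001],0.1]]'
```

```text
t: 14.35
ee_pos: [0.5982, 0.0381, 0.0146]
eef_rot: [3.142, -0.0, 0.0]
force: [-0.8, 0.0, 4.3]
gripper_width: 0.31
grasp_force: 25.2
```

```bash
python3 -m handwheel '[[[0,0,0],[0,0,0],0.36],[[0,0,0],[0,0,0],0.42],[[0,0,0],[0,0,0],0.5],[[0,0,0],[0,0,0],0.6],[[0,0,0],[0,0,0],0.7],[[0,0,0],[0,0,0],0.7],[[0,0,0],[0,0,-0.02],0.7],[[0,0,0],[0,0,-0.06],0.7]]'; python3 -m handwheel '[[[0,0,0],[0,0,-0.05],1],[[0,0,0],[0,0,-0.1],1],[[0,0,0],[-0.013,-0.047,-0.1],1],[[0,0,0],[-0.026,-0.094,-0.1],1],[[0,0,0],[-0.04,-0.142,-0.1],1],[[0,0,0],[-0.053,-0.19,-0.1],1],[[0,0,0],[-0.066,-0.237,-0.1],1],[[0,0,0],[-0.077,-0.275,-0.1],1]]'; python3 -m handwheel '[[[0,0,0],[-0.002,-0.009,0],0.8],[[0,0,0],[-0.002,-0.009,0],0.8],[[0,0,0],[-0.002,-0.009,0],0.8]]'; python3 - <<'E'
from h import *
for n in("wrist","scene"):
    c=eyes.read_camera(n);np.savez(n+"4.npz",**c)
    cv2.imwrite(f"pics/{n}4.png",c["img"] if n=="wrist" else cv2.resize(c["img"][130:260,120:360],None,fx=3,fy=3))
W=world(dict(np.load("wrist4.npz")));m=(abs(W[...,2]-.04)<.005)&(np.hypot(W[...,0]-.519,W[...,1]-.322)<.02)
print((W[m].mean(0)*1000).round(),m.sum(),np.argwhere(m).mean(0))
E
```

```text
t: 15.35
ee_pos: [0.5971, 0.038, 0.0747]
eef_rot: [3.141, -0.0, -0.004]
force: [1.1, 0.4, 1.1]
gripper_width: 0.703
grasp_force: 0.0
t: 16.35
ee_pos: [0.5203, 0.3153, 0.176]
eef_rot: [-3.14, -0.002, -0.002]
force: [0.9, -0.2, 0.4]
gripper_width: 1.002
grasp_force: 0.0
t: 16.73
ee_pos: [0.5201, 0.3202, 0.1747]
eef_rot: [3.141, -0.004, 0.001]
force: [0.3, -0.8, 0.4]
gripper_width: 0.802
grasp_force: 0.0
[521. 324.  39.] 157 [177.03184713 255.62420382]
```

View pics/scene4.png

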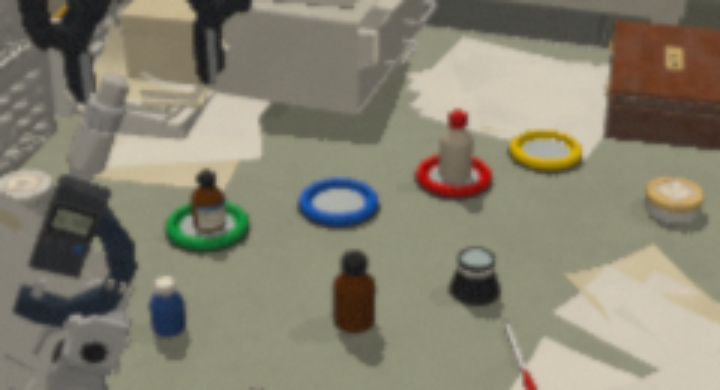

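View pics/wrist4.png

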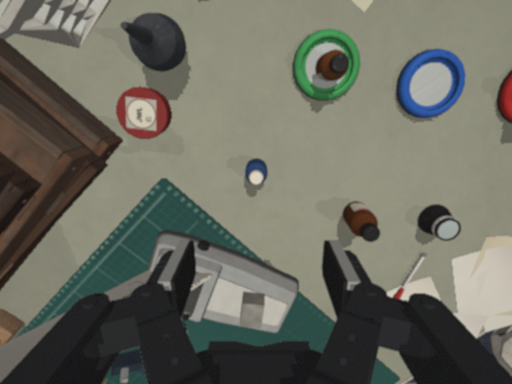

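The flux bottle is in red and the small amber is still in green; the blue cap is at wrist (256,177) with the microscope base at (220,280). I'll go down halfway and check that the arm clears the microscope.

```bash
python3 -m handwheel '[[[0,0,0],[0,-0.002,0.03],0.8],[[0,0,0],[0,-0.002,0.06],0.8],[[0,0,0],[0,-0.002,0.08],0.8],[[0,0,0],[0,-0.002,0.09],0.8],[[0,0,0],[0,-0.002,0.09],0.8]]' 25; python3 - <<'E'
from h import *
c=eyes.read_camera("side");cv2.imwrite("pics/side5.png",cv2.resize(c["img"][40:240,100:366],None,fx=3,fy=3))
E
```

```text
t: 17.45
ee_pos: [0.5193, 0.3234, 0.0839]
eef_rot: [3.141, -0.002, -0.001]
force: [0.8, -0.3, -0.1]
gripper_width: 0.8
grasp_force: 0.0
```

View pics/side5.png

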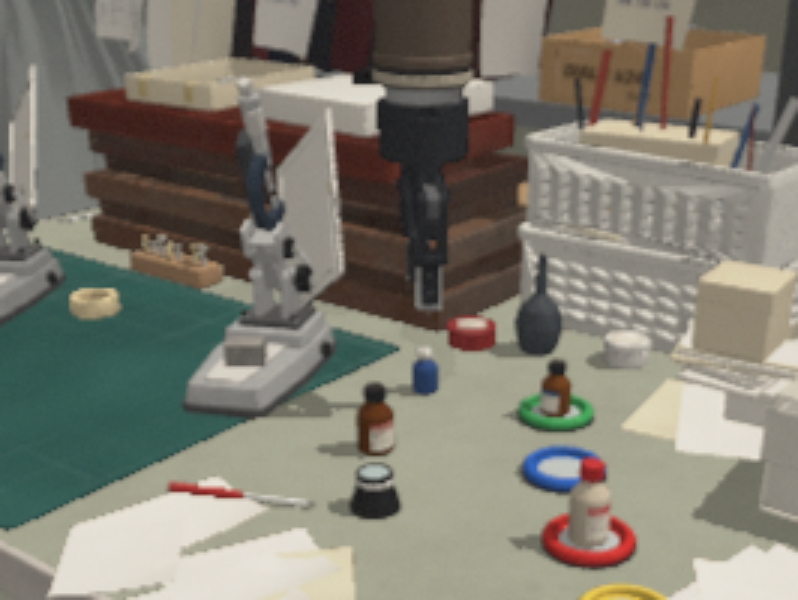

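The gripper hangs clear to the right of the microscope (sheet edge at crop x≈345, gripper at 380–470), above the blue cap (425,355). I'll continue down.

```bash
python3 -m handwheel '[[[0,0,0],[0,0,0.025],0.8],[[0,0,0],[0,0,0.045],0.8],[[0,0,0],[0,0,0.062],0.8],[[0,0,0],[0,0,0.072],0.8],[[0,0,0],[0,0,0.074],0.8],[[0,0,0],[0,0,0.074],0.8]]' 25;  python3 -m handwheel '[[[0,0,0],[0,0,0],0.6],[[0,0,0],[0,0,0],0.5],[[0,0,0],[0,0,0],0.4],[[0,0,0],[0,0,0],0.2],[[0,0,0],[0,0,0],0.1],[[0,0,0],[0,0,0],0.1],[[0,0,0],[0,0,0],0.1],[[0,0,0],[0,0,0],0.1]]' 25
```

```text
t: 18.25
ee_pos: [0.5194, 0.3242, 0.0105]
eef_rot: [-3.141, 0.0, -0.0]
force: [-0.4, 0.0, 0.3]
gripper_width: 0.804
grasp_force: 0.0
t: 19.25
ee_pos: [0.5193, 0.324, 0.0106]
eef_rot: [3.142, -0.0, 0.0]
force: [-1.1, -0.8, 5.1]
gripper_width: 0.261
grasp_force: 24.7
```

```bash
python3 -m handwheel '[[[0,0,0],[0,0,-0.02],0.1],[[0,0,0],[0,0,-0.05],0.1],[[0,0,0],[0,0,-0.08],0.1],[[0,0,0],[0.015,0.03,-0.08],0.1],[[0,0,0],[0.034,0.07,-0.08],0.1],[[0,0,0],[0.053,0.11,-0.08],0.1],[[0,0,0],[0.072,0.15,-0.08],0.1],[[0,0,0],[0.086,0.179,-0.08],0.1]]'; python3 -m handwheel '[[[0,0,0],[0,0,0],0.1],[[0,0,0],[0,0,0.03],0.1],[[0,0,0],[0,0,0.055],0.1],[[0,0,0],[0,0,0.065],0.1],[[0,0,0],[0,0,0.07],0.1],[[0,0,0],[0,0,0.073],0.1],[[0,0,0],[0,0,0.075],0.1],[[0,0,0],[0,0,0.075],0.1]]';  python3 -m handwheel '[[[0,0,0],[0,0,0.0005],0.1],[[0,0,0],[0,0,0.001],0.1],[[0,0,0],[0,0,0.001],0.1]]'
```

```text
t: 20.25
ee_pos: [0.6062, 0.1427, 0.0914]
eef_rot: [3.141, -0.003, 0.002]
force: [-0.3, -0.0, -0.5]
gripper_width: 0.26
grasp_force: 24.7
t: 21.25
ee_pos: [0.6053, 0.1451, 0.0156]
eef_rot: [-3.141, 0.0, -0.001]
force: [-0.3, 0.4, 0.5]
gripper_width: 0.257
grasp_force: 24.7
t: 21.62
ee_pos: [0.6053, 0.145, 0.0146]
eef_rot: [-3.142, 0.0, -0.001]
force: [-0.3, -0.1, 4.5]
gripper_width: 0.262
grasp_force: 25.0
```

```bash
python3 -m handwheel '[[[0,0,0],[0,0,0],0.31],[[0,0,0],[0,0,0],0.37],[[0,0,0],[0,0,0],0.45],[[0,0,0],[0,0,0],0.55],[[0,0,0],[0,0,0],0.65],[[0,0,0],[0,0,0],0.65],[[0,0,0],[0,0,-0.02],0.65],[[0,0,0],[0,0,-0.06],0.65]]'; python3 -m handwheel '[[[0,0,0],[0,0,-0.05],0.9],[[0,0,0],[0,0,-0.1],0.9],[[0,0,0],[-0.04,-0.018,-0.1],0.9],[[0,0,0],[-0.08,-0.035,-0.1],0.9],[[0,0,0],[-0.12,-0.052,-0.1],0.9],[[0,0,0],[-0.141,-0.061,-0.1],0.9],[[0,0,0],[-0.141,-0.061,-0.1],0.9],[[0,0,0],[-0.141,-0.061,-0.1],0.9]]'; python3 - <<'E'
from h import *
c=eyes.read_camera("wrist");W=world(c);m=(abs(W[...,2]-.056)<.005)&(np.hypot(W[...,0]-.465,W[...,1]-.206)<.025)
print((W[m].mean(0)*1000).round(),m.sum())
c=eyes.read_camera("scene");cv2.imwrite("pics/scene6.png",cv2.resize(c["img"][130:260,120:360],None,fx=3,fy=3))
E
```

```text
t: 22.62
ee_pos: [0.6042, 0.1448, 0.0746]
eef_rot: [3.141, -0.0, -0.004]
force: [0.0, -0.6, 1.3]
gripper_width: 0.648
grasp_force: 0.0
t: 23.62
ee_pos: [0.4656, 0.2055, 0.1748]
eef_rot: [-3.142, 0.002, -0.002]
force: [0.7, -0.5, 0.6]
gripper_width: 0.899
grasp_force: 0.0
[466. 207.  56.] 281
```

View pics/scene6.png

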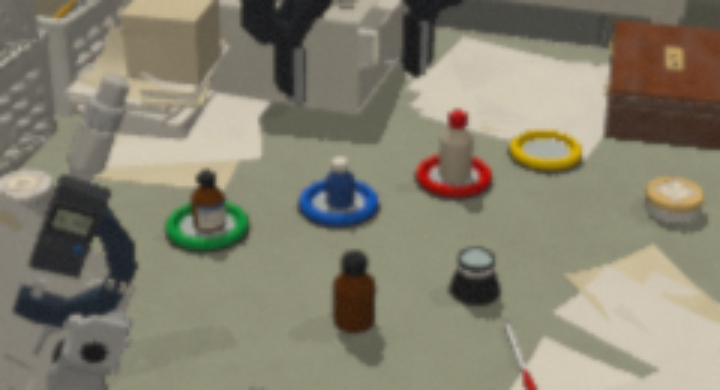

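The blue bottle stands in the blue ring (340,190). The large amber bottle is still at (354,290), which measures as (466,207) mm.

```bash
python3 -m handwheel '[[[0,0,0],[0,0,0.04],0.9],[[0,0,0],[0,0,0.08],0.9],[[0,0,0],[0,0,0.11],0.9],[[0,0,0],[0,0,0.135],0.9],[[0,0,0],[0,0,0.153],0.9],[[0,0,0],[0,0,0.164],0.9],[[0,0,0],[0,0,0.164],0.9],[[0,0,0],[0,0,0.164],0.9]]' 25;  python3 -m handwheel '[[[0,0,0],[0,0,0],0.6],[[0,0,0],[0,0,0],0.5],[[0,0,0],[0,0,0],0.4],[[0,0,0],[0,0,0],0.2],[[0,0,0],[0,0,0],0.1],[[0,0,0],[0,0,0],0.1],[[0,0,0],[0,0,0],0.1],[[0,0,0],[0,0,0],0.1]]' 25
```

```text
t: 24.72
ee_pos: [0.4647, 0.2062, 0.0108]
eef_rot: [-3.141, 0.001, -0.001]
force: [-1.0, -0.8, 0.7]
gripper_width: 0.898
grasp_force: 0.0
t: 25.72
ee_pos: [0.4643, 0.2061, 0.0106]
eef_rot: [3.142, -0.0, 0.001]
force: [-1.7, -0.2, 4.8]
gripper_width: 0.336
grasp_force: 24.7
```

```bash
python3 -m handwheel '[[[0,0,0],[0,0,-0.02],0.1],[[0,0,0],[0,0,-0.05],0.1],[[0,0,0],[0,0,-0.08],0.1],[[0,0,0],[0,0,-0.11],0.1],[[0,0,0],[0.015,0.03,-0.12],0.1],[[0,0,0],[0.035,0.07,-0.12],0.1],[[0,0,0],[0.055,0.11,-0.12],0.1],[[0,0,0],[0.075,0.15,-0.12],0.1]]'; python3 -m handwheel '[[[0,0,0],[0.02,0.04,0],0.1],[[0,0,0],[0.04,0.08,0],0.1],[[0,0,0],[0.054,0.108,0],0.1],[[0,0,0],[0.056,0.113,0],0.1],[[0,0,0],[0.056,0.113,0.02],0.1],[[0,0,0],[0.056,0.113,0.045],0.1],[[0,0,0],[0.056,0.113,0.07],0.1],[[0,0,0],[0.056,0.113,0.085],0.1]]';  python3 -m handwheel '[[[0,0,0],[0,0,0.01],0.1],[[0,0,0],[0,0,0.02],0.1],[[0,0,0],[0,0,0.025],0.1],[[0,0,0],[0,0,0.028],0.1],[[0,0,0],[0,0,0.03],0.1],[[0,0,0],[0,0,0.03],0.1]]'
```

```text
t: 26.72
ee_pos: [0.5395, 0.0547, 0.1302]
eef_rot: [-3.142, -0.0, 0.0]
force: [0.4, 0.5, -0.7]
gripper_width: 0.338
grasp_force: 25.0
t: 27.72
ee_pos: [0.5941, -0.0557, 0.044]
eef_rot: [-3.141, -0.002, 0.003]
force: [0.1, 0.9, -1.4]
gripper_width: 0.337
grasp_force: 25.0
t: 28.48
ee_pos: [0.5952, -0.057, 0.0154]
eef_rot: [3.142, -0.0, 0.0]
force: [0.4, -0.3, -1.3]
gripper_width: 0.336
grasp_force: 25.0
```

```bash
python3 -m handwheel '[[[0,0,0],[0,0,0.0005],0.1],[[0,0,0],[0,0,0.001],0.1],[[0,0,0],[0,0,0.001],0.1]]'
```

```text
t: 28.85
ee_pos: [0.5953, -0.057, 0.0147]
eef_rot: [3.141, -0.0, 0.001]
force: [-1.9, 0.5, 3.8]
gripper_width: 0.332
grasp_force: 25.4
```

```bash
python3 -m handwheel '[[[0,0,0],[0,0,0],0.37],[[0,0,0],[0,0,0],0.42],[[0,0,0],[0,0,0],0.48],[[0,0,0],[0,0,0],0.52],[[0,0,0],[0,0,0],0.55],[[0,0,0],[0,0,0],0.55],[[0,0,0],[0,0,-0.02],0.55],[[0,0,0],[0,0,-0.06],0.55]]'; python3 -m handwheel '[[[0,0,0],[0,0,-0.05],0.6],[[0,0,0],[0,0,-0.1],0.6],[[0,0,0],[-0.03,0,-0.15],0.6],[[0,0,0],[-0.06,-0.03,-0.17],0.6],[[0,0,0],[-0.09,-0.06,-0.17],0.6],[[0,0,0],[-0.09,-0.1,-0.17],0.6],[[0,0,0],[-0.09,-0.12,-0.17],0.6],[[0,0,0],[-0.09,-0.12,-0.17],0.6]]'; python3 - <<'E'
from h import *
c=eyes.read_camera("wrist");cv2.imwrite("pics/w7.png",c["img"])
W=world(c)
T=dict(flux=(598,38,65),blue=(606,145,44),large=(598,-57,60),small=(626,251,51),loupe=(459,111,31),tin=(477,-95,18))
for k,(x,y,z) in T.items():
    m=(abs(W[...,2]*1000-z)<5)&(np.hypot(W[...,0]*1000-x,W[...,1]*1000-y)<27);print(k,(W[m].mean(0)*1000).round(),m.sum())
c=eyes.read_camera("side");cv2.imwrite("pics/side7.png",cv2.resize(c["img"][120:290,180:380],None,fx=4,fy=3.5))
E
```

```text
t: 29.85
ee_pos: [0.5941, -0.0569, 0.0747]
eef_rot: [-3.141, 0.0, 0.004]
force: [-0.1, -1.1, 0.9]
gripper_width: 0.548
grasp_force: 0.0
t: 30.85
ee_pos: [0.5049, 0.0648, 0.2457]
eef_rot: [-3.141, -0.005, -0.003]
force: [-0.0, -0.9, -0.8]
gripper_width: 0.599
grasp_force: 0.0
flux [599.  39.  64.] 207
blue [606. 145.  43.] 146
large [596. -55.  60.] 251
small [625. 250.  50.] 208
loupe [457. 111.  29.] 320
tin [476. -94.  17.] 958
```

View pics/w7.png

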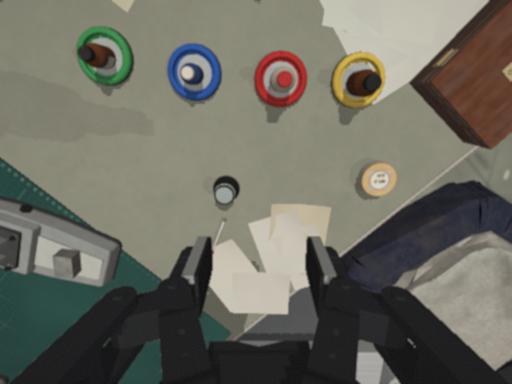

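View pics/side7.png

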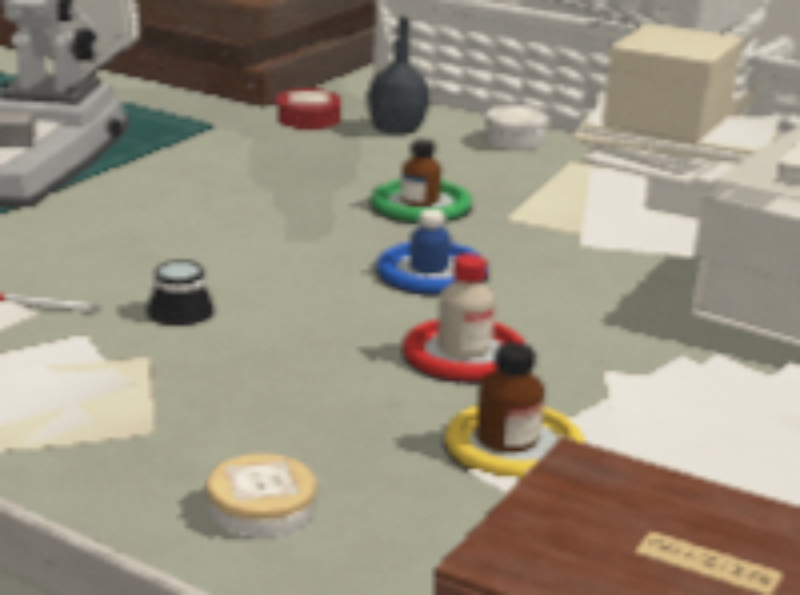

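Both views show all four bottles upright inside their holders: green (422,175), blue (432,240), red (467,305) and yellow (512,400) in the side crop. Their cap heights match standing on the holder floors, and the loupe and tin haven't moved.

```bash
python3 -c "
from rig import workorder
print(workorder.job_done())"
```

```text
the job is handed in; nothing more can be done
None
```

All four bottles stand upright in their own holders, the loupe and tin were left where they were, and the job was handed in at about 31 s on the robot's clock; no verdict came back.

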